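Prop up the toppled notice frame and hold it

ROBOT

A 6-joint arm with a two-finger parallel gripper is mounted at the origin on the work surface; the furniture and walls round the work are solid. World frame = base frame: x ahead of the robot, y to its left, z up, the work surface at z = 0. Lengths are in m, angles in rad, forces in N, time in s.
With the tool pointing down it reaches from about 0.275 to 1 m from the base axis. Payload 8.4 kg.
Tool frame: the origin (TCP) lies at the very end of the fingers, on their centre line; the grasp point (between the pads) lies 19 mm behind it; z points along the fingers, y is the direction in which the jaws open and shut (so a half turn about z gives the same grasp; the last joint's range is limited). The gripper opens to 85 mm and grips with 20 to 120 N. Pads are 22 mm wide; open, the fingers measure 114 mm over their backs; the gripper's body (76 mm by 85 mm) begins 54 mm behind the grasp point. The pads swing forward as they close: fully open they stand 13 mm farther back than shut.
Start: joints at [1.237, 0.353, 1.633, -0, 1.155, -0.002], TCP at [0.204, 0.591, 0.231] pointing down, gripper open.
Joint ranges: [-2.63, 2.63], [-0.92, 2.1], [0.06, 2.66], [-1.3, 4.44], [0, 2.69], [-3.02, 3.02]. Speed limits (rad/s): [2.22, 2.22, 2.79, 3.14, 3.14, 3.14].

INTERFACE

Orientations are given as a unit quaternion [x, y, z, w].
In Python, from bench import arm gives the robot as it stands. The module is installed in compiled form; this text tells all that it offers.
- The arm moves only by the tool move_arm, never from a script. Its argument "increments" is a list of rows, each a list of 7 numbers: the gripper's target within -1 to 1 (shut at 1, half-way at 0, fully open at -1), then the shift along the tool's x, y, z in cm, then the turn, a rotation vector about the tool's x, y, z in degrees. In form: [[grip, tx, ty, tz, wx, wy, wz], ...]. A call has 1 to 8 rows; each row shifts and turns the commanded pose from where the row before left it, along the tool's axes as they then stand; what a row does not reach is not made up. A row lasts 1/12 s, in which the tool goes at most 41.7 mm and 7.16 degrees, less where a joint would pass 70% of its speed; a pose out of reach is approached as far as the arm can. A call is refused whole if a number of a shift passes 4.17 or a number of a turn 7.16, either way. A call with a gripper value outside its range is refused whole. The fingers move at their own pace and stop on an object; "grip_force" is the grip in N (left out, the last holds). Time passes only in rows, so rows that do not move let the fingers close. It gives the time, the measured TCP pose, the force and the opening at its end, in the units of the state.
- arm.observe(): the state, without advancing time (a new reading comes with each control period).
- arm.get_image(name): name is "scene" or "side" or "wrist"; returns the picture (384x512x3 uint8, red, green, blue); there is no depth.
- arm.camera_model(name): a dict with "mtx" (3x3 intrinsics, pixels), "dist_coeffs" ([k1, k2, p1, p2, k3] as OpenCV has them; the pictures are not rectified), "world_to_cam" (4x4, takes a point from world to camera coordinates). Camera axes: x right, y up, looking along -z (the intrinsics and any distortion apply to the point x, -y, -z); pixel columns grow to the right and rows downward; lengths in m; the calibration is good to about 2 mm. A picture is of the moment at which its call begins: read the wrist's pose just before it. camera_model takes no time and is no camera call; for the wrist camera it gives the pose at the moment of the call.
- arm.job_done(): hands the job in, once; it reports no verdict.
The state is a dict: "time": time; "q": joint angles; "qvel": joint speeds; "joint_torque": joint torques, N m; "position": TCP position; "ee_rot": TCP orientation; "contact_force": force on the tool from outside, world axes, zero at the start; "wrist_torque": the same for the moment, N m; "grip_width": opening from 0.0 (shut) to 1.0 (fully open).
Only numpy, scipy, OpenCV 4.12 (cv2) and the standard library are available. Lean on these libraries where they do the work, as an engineer would, in place of code of your own. Each camera call takes 0.05 s, during which the arm holds its last target.

TASK

Of the two small notice frames on the desk, one leans on its opened wire kickstand and the other has toppled sideways onto the rest posts of its base with both its kickstands folded. Leave the toppled frame lying while you flip the kickstand on its upper, free face out and down over centre until it has snapped fully open (the one on its underside stays folded); then take that frame by its top rail, raise it upright without tipping it over to the other side, and finish while still gripping the rail and holding the frame upright. Leave the other things on the desk where they are.

Things in the scene. Friction and masses are not known exactly. Their poses are not given: they have to be found in the camera images.
- stand_1: The toppled frame's base: grey plate 165 x 110 x 14 mm, fixed to the desk; origin at the centre of its underside on the desk. Its x axis is parallel to the frame's hinge axis, its y axis points to the base's left side, z up. Two 39 mm high hub cheeks stand at x = +-76 mm, four thin rubber-tipped rest posts, 59 mm high, at x = +-59, y = +-20 mm.
- stand_2: The base, of the same shape and size, of the other frame, which already leans on its opened kickstand (on its -y side) and does not move; origin at the centre of its underside. With its frame it is 240 mm high, reaching 60 mm to its +y side and 120 mm to its -y side. The two stands are 0.2 to 0.35 m apart side by side, either one on the left.
- pivot (a point): Point on the frame's hinge axis (parallel to the base's x), 30 mm above the desk over the base's centre. The frame (about 0.7 kg) is a grey panel 130 mm wide (along x), 8 mm thick, from 12 to 158 mm above the hinge axis when upright, with a white sheet on each face.
- frame (a joint): Hinge of the toppled frame on its base, rad: 0 = upright, 0.40 = lying on the rest at the base's +y (left) side, as at the start; negative = over to the -y side (stop at -0.40). It is top-heavy: let go off upright, it tips to a stop; raising it takes 1 to 2 N at the rail, and a harder pull on a kickstand lifts it too.
- rail (a point): Centre of the frame's top rail: a round steel bar, 12 mm thick, 110 mm long along the hinge direction, 200 mm from the hinge axis. It forms a loop with two 12 mm posts at its ends: opening 98 mm wide, 36 mm high between rail and panel. The point's axes turn with the frame (x along the rail, z away from the hinge).
- leg_left (a joint): Kickstand hinge on the frame's +y face (the underside at the start), rad: 0 = folded up, 2.17 = fully open (stop). An over-centre spring snaps it from about 1.09 on towards the nearer end stop; under 1 N at the foot bar starts it from either end. Opening swings the foot bar away from the panel and down.
- leg_right (a joint): The same for the kickstand on the -y face (the upper, free face at the start): 0 = folded up, 2.17 = fully open, over centre at about 1.09. The bar must turn as it swings: pinched tightly it drags the whole frame up, so push it or cage it loosely.
- left_hub (a point): Point on the left kickstand's hinge axis (parallel to the frame's hinge axis), 72 mm along the frame from the frame's hinge and 16 mm out from the panel's mid-plane on the +y face.
- right_hub (a point): The same for the right kickstand, 16 mm out on the -y face.
- left_bar (a point): Centre of the left kickstand's foot bar: a round dark rubber-covered bar, 12 mm thick, 90 mm long along the hinge direction, 106 mm from that kickstand's hinge axis, carried by an 8 mm wire arm at each end (82 mm clear between the arms). Folded, it stands 50 mm out from the panel's mid-plane, 172 mm up the frame from the frame's hinge.
- right_bar (a point): The same for the right kickstand.
- swab_box_mid (a point): Bystander: swab carton 80 x 119 x 56 mm, loose; a point 22 mm up.
- tub_mid (a point): Bystander: round tub with lid, 55 mm wide, 80 mm high, loose; its centre.
- stamp_mid (a point): Bystander: hand stamp with a knob, 32 x 46 x 78 mm, loose; its centre.
- glue_mid (a point): Bystander: glue stick standing upright, 27 mm wide, 88 mm high, loose; its centre.

How it is judged:
By the outcome, as a careful person would: the job done as asked, in the order asked, and still so for the second after the job is handed in, while the arm keeps its last pose, push and grip.
It also fails if it takes over 48 s, if anything falls off the work surface, if the arm or the gripper's body presses on something with over 40 N, if the wrist force passes 120 N, or if a joint passes its speed limit or range.

## Working session

There is one attempt and no reset: what is moved stays moved. The work goes in short steps, Python scripts to look and compute and a tool call to move; the robot and the scene stay as the last step left them, time stands still between calls to the robot, and variables do not carry over. Pictures are saved under pics/ and viewed, and the job is handed in when it is done.

Besides the shell and the picture viewer there is one more tool, called after "Call:" as name(argument=value, ...) on one line, values as JSON. move_arm: Moves the arm, as the interface text tells. Its arguments: {"type":"object","properties":{"increments":{"type":"array","items":{"type":"array","items":{"type":"number"}}},"grip_force":{"type":"number"}},"required":["increments"]}

```bash
mkdir -p pics; python3 - <<'E'
from bench import arm
import cv2
s=arm.observe();print(s)
for n in["scene","side","wrist"]:
    im=arm.get_image(n);cv2.imwrite(f"pics/{n}0.png",im[:,:,::-1]);m=arm.camera_model(n);print(n,m)
E
```

```text
{'time': 0.0, 'q': array([ 1.23663134e+00,  3.53639942e-01,  1.63413781e+00, -2.47535856e-05,
        1.15524132e+00, -2.40641348e-03]), 'qvel': array([ 0.00165434, -0.00043628,  0.00169195,  0.00124433,  0.00035365,
       -0.0011582 ]), 'joint_torque': array([-1.92714306e-04, -6.05230808e+01, -3.42068911e+01, -2.42748019e-04,
        9.38367069e-03, -1.91858408e-05]), 'position': array([0.20341613, 0.59045074, 0.23056525]), 'ee_rot': array([ 1.65114633e-01,  9.86274125e-01, -7.05028899e-04, -1.08297069e-04]), 'contact_force': array([-0.47270131,  0.21900136, -0.07056049]), 'wrist_torque': array([-0.0101774 ,  0.02108206, -0.00822137]), 'grip_width': 1.000918401698884}
scene {'mtx': array([[497.35879435,   0.        , 263.96870114],
       [  0.        , 497.35879435, 190.71098655],
       [  0.        ,   0.        ,   1.        ]]), 'dist_coeffs': array([-0.00943091,  0.        ,  0.        ,  0.        ,  0.        ]), 'world_to_cam': array([[ 0.7197728 ,  0.69413433,  0.01023011, -0.30062377],
       [-0.58481142,  0.59833985,  0.54770888,  0.21382296],
       [ 0.37406246, -0.4
[... 437 characters left out ...]
   [-0.0908684 ,  0.75629777,  0.64788627, -0.01360846],
       [ 0.08675101, -0.64209317,  0.76170245, -1.32957485],
       [ 0.        ,  0.        ,  0.        ,  1.        ]])}
wrist {'mtx': array([[272.51211989,   0.        , 258.20777278],
       [  0.        , 272.51211989, 188.15477944],
       [  0.        ,   0.        ,   1.        ]]), 'dist_coeffs': array([-0.04603747,  0.        ,  0.        ,  0.        ,  0.        ]), 'world_to_cam': array([[ 0.32580337,  0.94543618, -0.00160752, -0.62254332],
       [-0.90424983,  0.311113  , -0.29247384,  0.03804591],
       [-0.27601523,  0.09674257,  0.95627217, -0.37867367],
       [ 0.        ,  0.        ,  0.        ,  1.        ]])}
```

View pics/scene0.png

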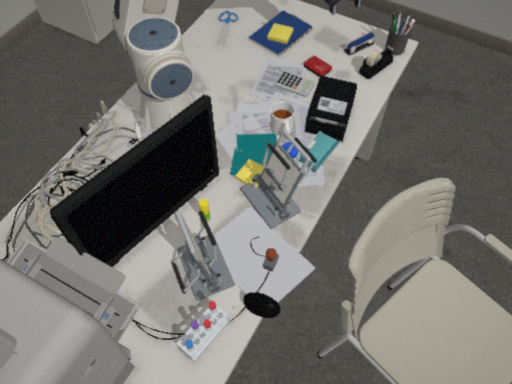

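View pics/side0.png

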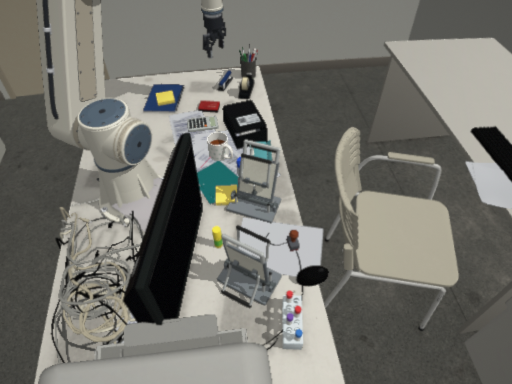

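View pics/wrist0.png

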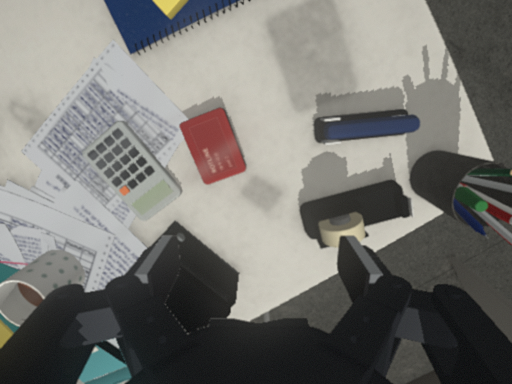

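```bash
python3 - <<'E'
import cv2,numpy as np
a=cv2.imread("pics/scene0.png");b=cv2.imread("pics/side0.png")
cv2.imwrite("pics/c1.png",cv2.resize(a[120:320,140:340],(800,600)[:1]*1+(800,) if 0 else (600,600),interpolation=cv2.INTER_CUBIC))
cv2.imwrite("pics/c2.png",cv2.resize(b[130:330,170:370],(600,600),interpolation=cv2.INTER_CUBIC))
E
```

```text
(no output)
```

View pics/c1.png

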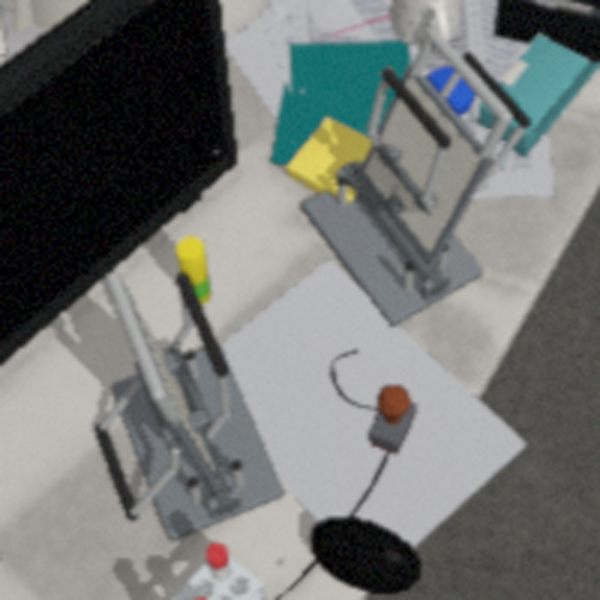

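View pics/c2.png

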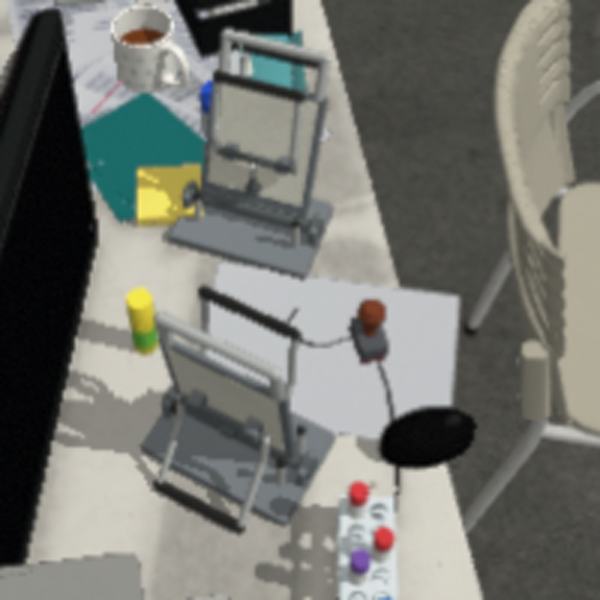

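```bash
cat > h.py <<'E'
import numpy as np,cv2
from bench import arm
def ray(n,px,m=None):
    m=m or arm.camera_model(n)
    p=cv2.undistortPoints(np.array([[px]],float),m["mtx"],m["dist_coeffs"])[0,0]
    W=m["world_to_cam"];R=W[:3,:3];c=-R.T@W[:3,3]
    d=R.T@np.array([p[0],-p[1],-1.]);return c,d/np.linalg.norm(d)
def plane(n,px,z,m=None):
    c,d=ray(n,px,m);return c+d*(z-c[2])/d[2]
def tri(obs):
    A=np.zeros((3,3));b=np.zeros(3)
    for n,px in obs:
        c,d=ray(n,px);P=np.eye(3)-np.outer(d,d);A+=P;b+=P@c
    x=np.linalg.solve(A,b);e=[np.linalg.norm((np.eye(3)-np.outer(d,d))@(x-c)) for c,d in(ray(*o) for o in obs)]
    return x,e
def proj(n,P,m=None):
    m=m or arm.camera_model(n);W=m["world_to_cam"]
    c=(W[:3,:3]@np.atleast_2d(P).T).T+W[:3,3]
    c=c*[1,-1,-1];return cv2.projectPoints(c,np.zeros(3),np.zeros(3),m["mtx"],m["dist_coeffs"])[0][:,0]
def stand(o,yaw):
    c,s=np.cos(yaw),np.sin(yaw);R=np.array([[c,-s,0],[s,c,0],[0,0,1]])
    return lambda p:np.asarray(p)@R.T+np.asarray(o)
def fr(th,h,out,x=0): # frame coords: h along frame, out = +y face
    # th>0 leans to +y
    return np.array([x, h*np.sin(th)+out*np.cos(th), .03+h*np.cos(th)-out*np.sin(th)])
E
python3 - <<'E'
from h import *
S=lambda x,y:(139.67+x/3,119.67+y/3); D=lambda x,y:(169.67+x/3,129.67+y/3)
for p in[(302,203),(395,325),(481,272)]:print("sc",plane("scene",S(*p),.014).round(4))
for p in[(166,236),(305,275),(333,205)]:print("sd",plane("side",D(*p),.014).round(4))
# rail ends, bar ends
for nm,a,b in[("railL",(428,15),(226,35)),("railR",(507,150),(327,60)),("barL",(388,75),(217,78)),("barR",(447,143),(306,96))]:
    x,e=tri([("scene",S(*a)),("side",D(*b))]);print(nm,x.round(4),np.round(e,4))
x,e=tri([("scene",S(470,58)),("side",D(275,48))])
E
```

```text
sc [ 0.3394 -0.0215  0.014 ]
sc [ 0.5021 -0.0574  0.014 ]
sc [0.5216 0.0438 0.014 ]
sd [ 0.336  -0.0263  0.014 ]
sd [ 0.498  -0.0617  0.014 ]
sd [0.5208 0.042  0.014 ]
railL [0.3866 0.102  0.221 ] [0.01 0.01]
railR [0.5105 0.0683 0.2039] [0.0125 0.0125]
barL [0.389  0.0466 0.2001] [0.0011 0.0011]
barR [0.4843 0.0204 0.2117] [0.002 0.002]
```

```bash
python3 - <<'E'
from h import *
S=lambda x,y:(139.67+x/3,119.67+y/3); D=lambda x,y:(169.67+x/3,129.67+y/3)
for p in[(283,493),(176,540),(110,385)]:print("sc",plane("scene",S(*p),.014).round(4))
for p in[(288,523),(141,445),(335,437)]:print("sd",plane("side",D(*p),.014).round(4))
for nm,a,b in[("bar2L",(182,277),(204,293)),("bar2R",(223,370),(297,332))]:
    x,e=tri([("scene",S(*a)),("side",D(*b))]);print(nm,x.round(4),np.round(e,4))
for n,o,px in[("mon",S(235,150),None)]:print(plane("scene",o,.3),plane("scene",o,.4))
x,e=tri([("scene",S(215,0)),("side",D(53,10))]);print("montop",x,e)
# overlay
T=stand((.4294,.0095,0),-.216)
for n in("scene","side"):
    im=cv2.imread(f"pics/{n}0.png");k=3;im=cv2.resize(im,None,fx=k,fy=k,interpolation=2)
    def ln(a,b,c):
        p=(proj(n,T([a,b]))+.5)*k-.5;cv2.line(im,tuple(int(v) for v in p[0]),tuple(int(v) for v in p[1]),c,1)
    t=.4
    ln(fr(t,.2,0,-.055),fr(t,.2,0,.055),(0,0,255));ln(fr(t,.172,-.05,-.045),fr(t,.172,-.05,.045),(0,255,0));ln(fr(t,.172,.05,-.045),fr(t,.172,.05,.045),(255,255,0))
    q=[(-.0825,-.055,.014),(.0825,-.055,.014),(.0825,.055,.014),(-.0825,.055,.014)]
    for i in range(4):ln(q[i],q[(i+1)%4],(255,0,255))
    c=im[330:930,400:1200] if n=="scene" else im[360:960,400:1200]
    cv2.imwrite(f"pics/o_{n}.png",c)
E
```

```text
sc [ 0.548  -0.2505  0.014 ]
sc [ 0.5125 -0.346   0.014 ]
sc [ 0.3566 -0.288   0.014 ]
sd [ 0.5097 -0.3513  0.014 ]
sd [ 0.3567 -0.288   0.014 ]
sd [ 0.5465 -0.2558  0.014 ]
bar2L [ 0.4173 -0.2283  0.205 ] [0.0021 0.0021]
bar2R [ 0.5042 -0.2629  0.2085] [0.0006 0.0006]
[ 0.40716979 -0.15060288  0.3       ] [ 0.46430939 -0.19497619  0.4       ]
montop [ 0.27947062 -0.05997004  0.34385544] [np.float64(0.02820935546010382), np.float64(0.028209355460103783)]
```

View pics/o_scene.png

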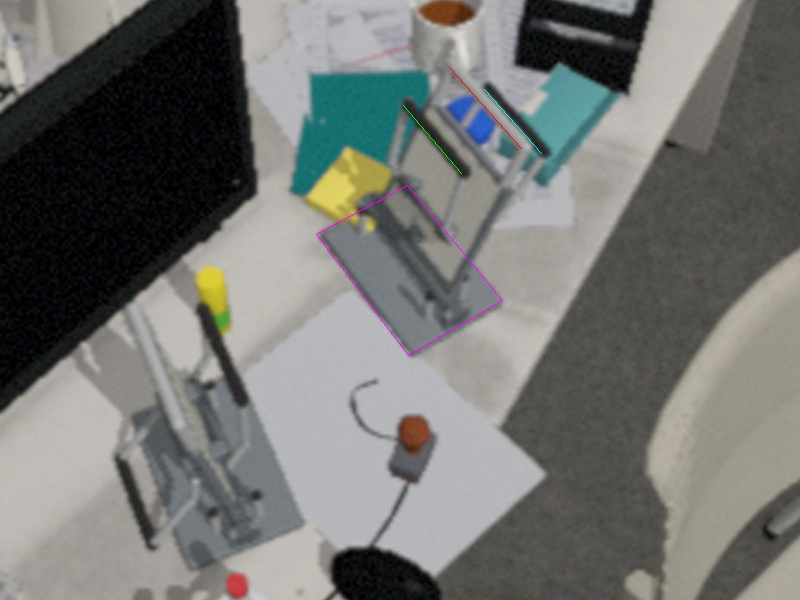

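View pics/o_side.png

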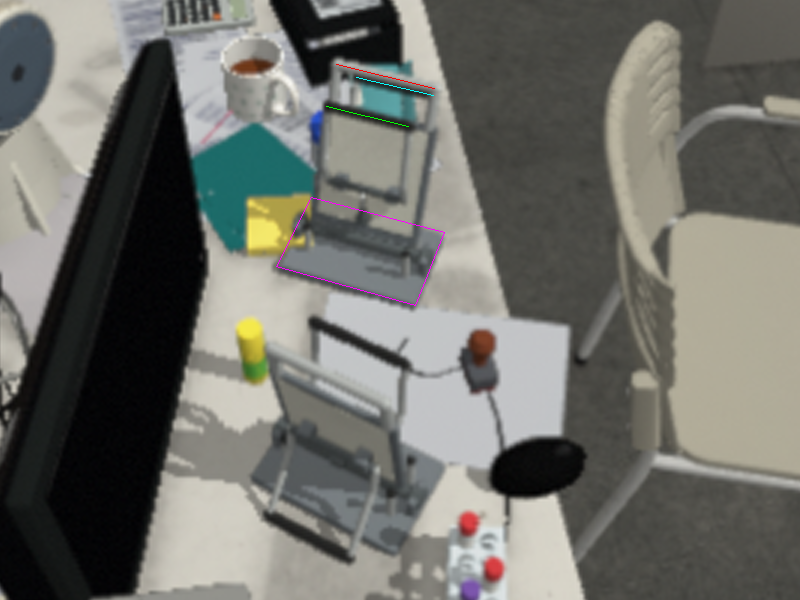

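```bash
python3 - <<'E'
from h import *
for a,b in[((219,173),(202,206)),((211,96),(188,136)),((213,100),(191,137)),((80,262),(164,322)),((50,210),(131,303))]:
    x,e=tri([("scene",a),("side",b)]);print(x.round(3),np.round(e,3))
T=stand((.431,.0115,0),-.216)
s=arm.observe()
from scipy.spatial.transform import Rotation as R
Rt=R.from_quat(s["ee_rot"]);print(Rt.as_matrix().round(3))
print("bar",T(fr(.4,.172,-.05)),"rail",T(fr(.4,.2,0)))
E
```

```text
[ 0.259 -0.033  0.022] [0.001 0.001]
[ 0.248 -0.022  0.331] [0.004 0.004]
[ 0.258 -0.025  0.329] [0.003 0.003]
[ 0.292 -0.503  0.176] [0.009 0.009]
[ 0.235 -0.5    0.305] [0.014 0.014]
[[-0.945  0.326 -0.   ]
 [ 0.326  0.945 -0.001]
 [ 0.    -0.001 -1.   ]]
bar [0.43548514 0.03194062 0.20789341] rail [0.44769236 0.08757385 0.2142122 ]
```

Call:
move_arm(increments=[[0, 0, 0, -3.3, 0, 0, -6.6], [0, 0, 0, -3.3, 0, 0, 0], [0, 0, 0, -3.3, 0, 0, 0], [0, -2.0, -2.9, 0, 0, 0, 0], [0, -2.0, -2.9, 0, 0, 0, 0], [0, -2.0, -2.9, 0, 0, 0, 0], [0, -2.0, -2.9, 0, 0, 0, 0], [0, -2.0, -2.9, 0, 0, 0, 0]], grip_force=25)

```text
time: 0.82
position: [0.2702, 0.4261, 0.33]
ee_rot: [0.108, 0.994, -0.0, -0.0]
contact_force: [1.2, -0.4, 0.4]
grip_width: 0.502
```

Call:
move_arm(increments=[[0, -2.0, -2.9, 0, 0, 0, 0], [0, -2.0, -2.9, 0, 0, 0, 0], [0, -2.0, -2.9, 0, 0, 0, 0], [0, -2.0, -2.9, 0, 0, 0, 0], [0, -2.0, -2.9, 0, 0, 0, 0], [0, -2.0, -2.9, 0, 0, 0, 0], [0, -2.0, -2.9, 0, 0, 0, 0], [0, -2.0, -2.9, 0, 0, 0, 0]])

```text
time: 1.48
position: [0.3766, 0.1652, 0.3303]
ee_rot: [0.108, 0.994, 0.0, 0.0]
contact_force: [0.4, 0.8, 0.2]
grip_width: 0.502
```

```bash
cat >> h.py <<'E'
from scipy.spatial.transform import Rotation as Rn
T=stand((.431,.0115,0),-.216)
def togo(target):
    s=arm.observe();R=Rn.from_quat(s["ee_rot"]).as_matrix()
    print("pos",s["position"].round(4),"F",s["contact_force"].round(2),"go cm",(R.T@(np.asarray(target)-s["position"])*100).round(2),"w",round(s["grip_width"],3))
    print("tool axes",R.T.round(3).tolist())
E
python3 - <<'E'
from h import *
im=arm.get_image("wrist");cv2.imwrite("pics/w1.png",im[:,:,::-1])
b=T(fr(.4,.172,-.05));togo([*b[:2],.33])
E
```

```text
pos [0.3784 0.1605 0.3303] F [ 0.25 -2.28 -0.58] go cm [ -8.35 -11.31   0.08] w 0.5
tool axes [[-0.976, 0.216, -0.002], [0.216, 0.976, -0.003], [0.001, -0.003, -1.0]]
```

View pics/w1.png

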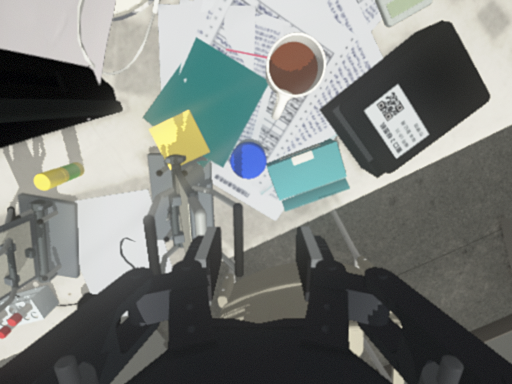

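Call:
move_arm(increments=[[0, -2.0, -2.8, 0, 0, 0, 0], [0, -2.0, -2.8, 0, 0, 0, 0], [0, -2.0, -2.8, 0, 0, 0, 0], [0, -2.3, -2.8, 0, 0, 0, 0], [0, 0, 0, 0, 0, 0, 0]])

```text
time: 1.95
position: [0.4354, 0.0351, 0.3303]
ee_rot: [0.11, 0.994, -0.001, 0.001]
contact_force: [0.2, -0.1, 0.7]
grip_width: 0.498
```

```bash
python3 - <<'E'
from h import *
b=T(fr(.4,.172,-.05));togo([*b[:2],.18])
m=arm.camera_model("wrist");im=arm.get_image("wrist")[:,:,::-1].copy();cv2.imwrite("pics/w2.png",im)
for t,c in((fr(.4,.2,0,-.05),0),(fr(.4,.2,0,.05),0),(fr(.4,.172,-.05,-.04),1),(fr(.4,.172,-.05,.04),1)):print(proj("wrist",T(t),m).round(0))
E
```

```text
pos [0.4354 0.0351 0.3303] F [ 0.19 -0.12  0.66] go cm [-0.05 -0.28 15.03] w 0.498
tool axes [[-0.976, 0.218, -0.002], [0.218, 0.976, -0.002], [0.001, -0.002, -1.0]]
[[318. 133.]]
[[312. 231.]]
[[257. 143.]]
[[257. 219.]]
```

View pics/w2.png

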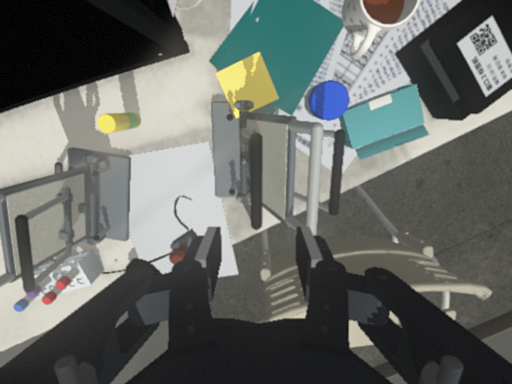

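Call:
move_arm(increments=[[0, 0, -0.2, 3, 0, 0, 0], [0, 0, 0, 3, 0, 0, 0], [0, 0, 0, 3, 0, 0, 0], [0, 0, 0, 2, 0, 0, 0], [0, 0, 0, 2, 0, 0, 0], [0, 0, 0, 2, 0, 0, 0], [0, 0, 0, 0, 0, 0, 0]])

```text
time: 2.58
position: [0.4302, 0.0383, 0.1771]
ee_rot: [0.108, 0.994, -0.0, -0.003]
contact_force: [-1.1, 0.3, -1.1]
grip_width: 0.5
```

```bash
python3 - <<'E'
from h import *
b=T(fr(.4,.172,-.05));togo([*b[:2],.18])
im=arm.get_image("wrist")[:,:,::-1].copy();cv2.imwrite("pics/w3.png",im)
im=arm.get_image("side")[:,:,::-1].copy();cv2.imwrite("pics/s3.png",cv2.resize(im[60:260,170:370],(600,600),interpolation=2))
E
```

```text
pos [0.4302 0.0383 0.1771] F [-1.11  0.25 -1.1 ] go cm [-0.65 -0.51 -0.29] w 0.5
tool axes [[-0.977, 0.214, 0.006], [0.214, 0.977, -0.002], [-0.006, -0.0, -1.0]]
```

View pics/w3.png

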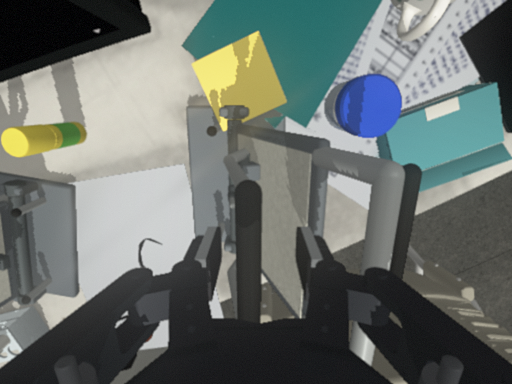

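View pics/s3.png

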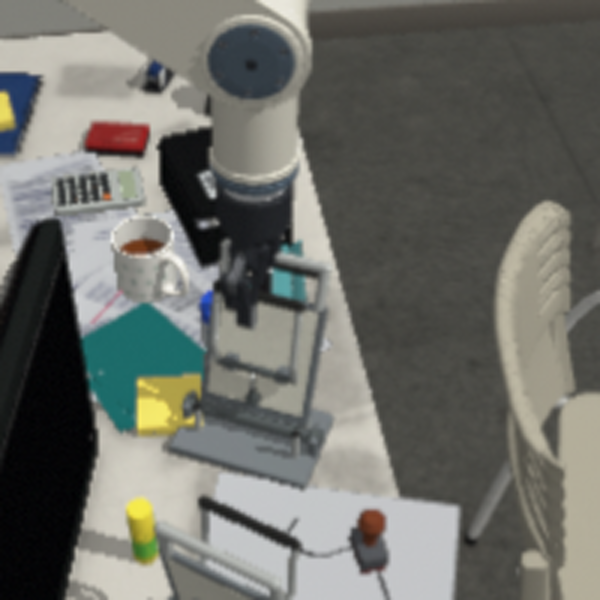

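```bash
python3 - <<'E'
from h import *
s=arm.observe();P=s["position"]
c,sn=np.cos(-.216),np.sin(-.216)
d=P-[.431,.0115,0];x0=c*d[0]+sn*d[1];y0=-sn*d[0]+c*d[1];z0=P[2];print("stand coords",x0,y0,z0)
prev=np.array([y0,z0]);pa=0
phis=np.r_[-.073,np.linspace(0,1.3,24)]
for f in phis:
    a=np.radians(25)*np.clip((f+.073)/1.1,0,1)
    bar=np.array([.0133-.106*np.sin(f),.1025+.106*np.cos(f)])
    e=np.array([np.cos(a),np.sin(a)]);dd=np.array([np.sin(a),-np.cos(a)])
    t=bar+.028*dd-.015*e
    ep=np.array([np.cos(pa),np.sin(pa)]);dp=np.array([np.sin(pa),-np.cos(pa)])
    v=(t-prev)*100;print(round(f,2),"TCP",t.round(3),"ty",round(v@ep,2),"tz",round(v@dp,2),"wx",round(-np.degrees(a-pa),2))
    prev,pa=t,a
E
```

```text
stand coords -0.004334478085674035 0.026495176255450295 0.18024559175540694
-0.07 TCP [0.006 0.18 ] ty -2.05 tz 0.0 wx -0.0
0.0 TCP [-0.001  0.18 ] ty -0.69 tz 0.01 wx -1.66
0.06 TCP [-0.006  0.18 ] ty -0.54 tz 0.03 wx -1.28
0.11 TCP [-0.012  0.179] ty -0.54 tz 0.05 wx -1.28
0.17 TCP [-0.017  0.178] ty -0.53 tz 0.07 wx -1.28
0.23 TCP [-0.022  0.176] ty -0.53 tz 0.09 wx -1.28
0.28 TCP [-0.027  0.174] ty -0.53 tz 0.11 wx -1.28
0.34 TCP [-0.032  0.172] ty -0.53 tz 0.13 wx -1.28
0.4 TCP [-0.037  0.17 ] ty -0.52 tz 0.15 wx -1.28
0.45 TCP [-0.042  0.167] ty -0.52 tz 0.17 wx -1.28
0.51 TCP [-0.047  0.164] ty -0.51 tz 0.19 wx -1.28
0.57 TCP [-0.051  0.161] ty -0.51 tz 0.21 wx -1.28
0.62 TCP [-0.055  0.158] ty -0.5 tz 0.23 wx -1.28
0.68 TCP [-0.059  0.154] ty -0.49 tz 0.25 wx -1.28
0.73 TCP [-0.063  0.15 ] ty -0.49 tz 0.27 wx -1.28
0.79 TCP [-0.067  0.146] ty -0.48 tz 0.29 wx -1.28
0.85 TCP [-0.07   0.141] ty -0.47 tz 0.31 wx -1.28
0.9 TCP [-0.073  0.136] ty -0.46 tz 0.33 wx -1.28
0.96 TCP [-0.076  0.132] ty -0.45 tz 0.34 wx -1.28
1.02 TCP [-0.079  0.127] ty -0.44 tz 0.36 wx -1.28
1.07 TCP [-0.082  0.121] ty -0.48 tz 0.35 wx -0.22
1.13 TCP [-0.084  0.116] ty -0.47 tz 0.37 wx -0.0
1.19 TCP [-0.087  0.11 ] ty -0.45 tz 0.4 wx -0.0
1.24 TCP [-0.089  0.105] ty -0.43 tz 0.42 wx -0.0
1.3 TCP [-0.091  0.099] ty -0.4 tz 0.44 wx -0.0
```

Call:
move_arm(increments=[[0, -0.2, -0.7, 0, 0, 0, 0], [0, -0.2, -0.7, 0, 0, 0, 0], [0, 0, -0.4, 0, 0, 0, 0], [0, 0, -0.3, 0, 0, 0, 0], [0, 0, -0.6, 0, -1.6, 0, 0], [0, 0, -0.55, 0, -1.3, 0, 0], [0, 0, -0.55, 0.05, -1.3, 0, 0], [0, 0, -0.55, 0.05, -1.3, 0, 0]])

```text
time: 3.35
position: [0.4279, -0.0061, 0.1791]
ee_rot: [0.108, 0.993, 0.048, 0.006]
contact_force: [-0.7, 1.2, -1.2]
grip_width: 0.501
```

```bash
cat >> h.py <<'E'
def st():
    s=arm.observe();P=s["position"];c,sn=np.cos(-.216),np.sin(-.216)
    d=P-[.431,.0115,0];z=Rn.from_quat(s["ee_rot"]).as_matrix()[:,2];y=np.array([-sn,c,0])
    print("t",round(s["time"],2),"stand xyz",np.round([c*d[0]+sn*d[1],-sn*d[0]+c*d[1],P[2]],4),"tilt",round(np.degrees(np.arctan2(z@y,-z[2])),1),"F",s["contact_force"].round(1),"w",round(s["grip_width"],3))
E
python3 - <<'E'
from h import *
st()
im=arm.get_image("wrist")[:,:,::-1].copy();im2=arm.get_image("side")[:,:,::-1]
cv2.imwrite("pics/m4.png",np.hstack([cv2.resize(im,(400,300)),cv2.resize(im2[130:230,190:323],(400,300),interpolation=2)]))
E
```

```text
t 3.35 stand xyz [ 0.0007 -0.0178  0.1791] tilt 5.6 F [-0.7  1.2 -1.2] w 0.501
```

View pics/m4.png

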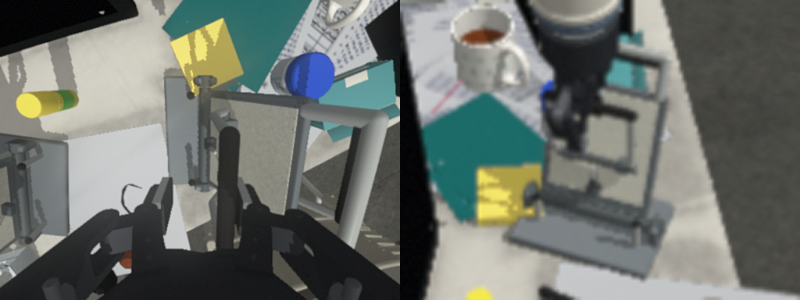

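Call:
move_arm(increments=[[0, 0, -0.53, 0.08, -1.3, 0, 0], [0, 0, -0.53, 0.1, -1.3, 0, 0], [0, 0, -0.53, 0.12, -1.3, 0, 0], [0, 0, -0.52, 0.15, -1.3, 0, 0], [0, 0, -0.52, 0.17, -1.3, 0, 0], [0, 0, -0.51, 0.19, -1.3, 0, 0], [0, 0, -0.51, 0.21, -1.3, 0, 0], [0, 0, -0.5, 0.23, -1.3, 0, 0]])

```text
time: 4.12
position: [0.4196, -0.0433, 0.1593]
ee_rot: [0.107, 0.985, 0.138, 0.015]
contact_force: [0.8, 0.0, 0.0]
grip_width: 0.497
```

```bash
python3 - <<'E'
from h import *
st()
im=arm.get_image("wrist")[:,:,::-1].copy();im2=arm.get_image("side")[:,:,::-1]
cv2.imwrite("pics/m5.png",np.hstack([cv2.resize(im,(400,300)),cv2.resize(im2[130:230,190:323],(400,300),interpolation=2)]))
E
```

```text
t 4.12 stand xyz [ 0.0006 -0.056   0.1593] tilt 15.9 F [0.8 0.  0. ] w 0.497
```

View pics/m5.png

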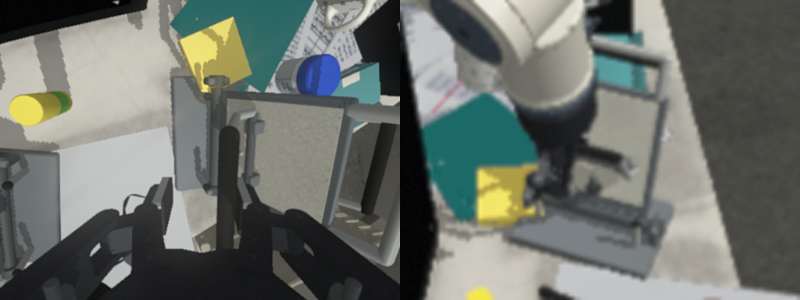

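Call:
move_arm(increments=[[0, 0, -0.5, 0.25, -1.3, 0, 0], [0, 0, -0.5, 0.27, -1.3, 0, 0], [0, 0, -0.5, 0.29, -1.3, 0, 0], [0, 0, -0.48, 0.31, -1.3, 0, 0], [0, 0, -0.47, 0.33, -1.3, 0, 0], [0, 0, -0.46, 0.34, -1.3, 0, 0], [0, 0, -0.45, 0.35, -1.3, 0, 0], [0, 0, -0.5, 0.35, -0.2, 0, 0]])

```text
time: 4.88
position: [0.4136, -0.07, 0.1222]
ee_rot: [0.106, 0.97, 0.217, 0.023]
contact_force: [-0.3, 0.3, 0.2]
grip_width: 0.501
```

```bash
python3 - <<'E'
from h import *
st()
im=arm.get_image("wrist")[:,:,::-1].copy();im2=arm.get_image("side")[:,:,::-1]
cv2.imwrite("pics/m6.png",np.hstack([cv2.resize(im,(400,300)),cv2.resize(im2[130:230,190:323],(400,300),interpolation=2)]))
E
```

```text
t 4.88 stand xyz [ 0.0005 -0.0833  0.1222] tilt 25.2 F [-0.3  0.3  0.2] w 0.501
```

View pics/m6.png

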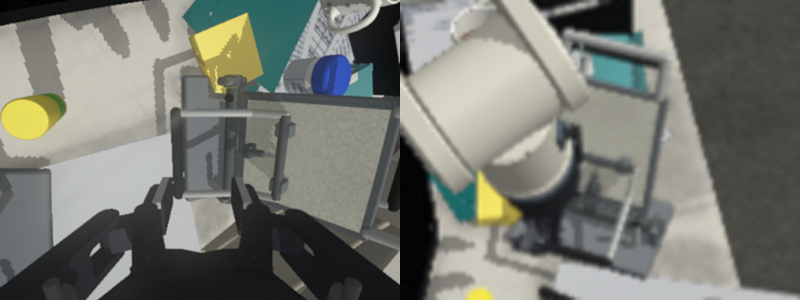

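Call:
move_arm(increments=[[0, 0, 0.8, -1.8, 0, 0, 0], [0, 0, 1.4, -3.1, 0, 0, 0], [0, 0, 1.4, -3.1, 0, 0, 0], [0, 0, 1.4, -3.1, 0, 0, 0], [0, 0, 1.4, -3.1, 0, 0, 0], [0, 0, 0, 0, 7, 0, 0], [0, 0, 0, 0, 7, 0, 0], [0, 0, 0, 0, 7, 0, 0]])

```text
time: 5.65
position: [0.4141, -0.0733, 0.2804]
ee_rot: [0.11, 0.993, 0.033, 0.007]
contact_force: [-0.8, 0.0, -0.4]
grip_width: 0.504
```

Call:
move_arm(increments=[[0, 0, 0, 0, 7, 0, 0], [0, 0, 0, 0, 7, 0, 0], [0, 0, 0, 0, 7, 0, 0], [0, 0, 0, 0, 6, 0, 0], [0, 0, 0, 0, 0, 0, 0]])

```text
time: 6.07
position: [0.4136, -0.0699, 0.278]
ee_rot: [0.104, 0.974, -0.199, -0.021]
contact_force: [0.4, 0.6, -0.6]
grip_width: 0.502
```

```bash
python3 - <<'E'
from h import *
st();togo(T(fr(.4,.281,0)))
m=arm.camera_model("wrist")
for n in("wrist","side","scene"):
    im=arm.get_image(n)[:,:,::-1].copy();cv2.imwrite(f"pics/r7{n}.png",im)
im=cv2.imread("pics/r7side.png");im2=cv2.imread("pics/r7scene.png")
cv2.imwrite("pics/m7.png",np.hstack([cv2.resize(im[130:250,210:330],(400,400),interpolation=2),cv2.resize(im2[120:240,220:340],(400,400),interpolation=2)]))
phi=2.097
bo=np.array([.0133-.106*np.sin(phi),.1025+.106*np.cos(phi)])
for n in("side","scene"):
  print(n,[proj(n,T([x,*bo])).round(0)[0] for x in(-.045,.045)],"rail",[proj(n,T(fr(.4,.2,0,x))).round(0)[0] for x in(-.055,.055)])
print("wrist rail",[proj("wrist",T(fr(.4,.2,0,x)),m).round(0)[0] for x in(-.055,.055)],"bar",[proj("wrist",T([x,*bo]),m).round(0)[0] for x in(-.045,.045)])
E
```

```text
t 6.07 stand xyz [ 0.0004 -0.0832  0.278 ] tilt -23.1 F [ 0.4  0.6 -0.6] w 0.502
pos [ 0.4136 -0.0699  0.278 ] F [ 0.4   0.56 -0.65] go cm [-0.03 17.29 -8.56] w 0.502
tool axes [[-0.978, 0.211, -0.001], [0.194, 0.899, -0.393], [-0.081, -0.384, -0.92]]
side [array([233., 210.]), array([259., 217.])] rail [array([246., 141.]), array([278., 149.])]
scene [array([239., 194.]), array([256., 216.])] rail [array([284., 132.]), array([308., 159.])]
wrist rail [array([581., 149.]), array([523., 316.])] bar [array([334., 129.]), array([328., 197.])]
```

View pics/m7.png

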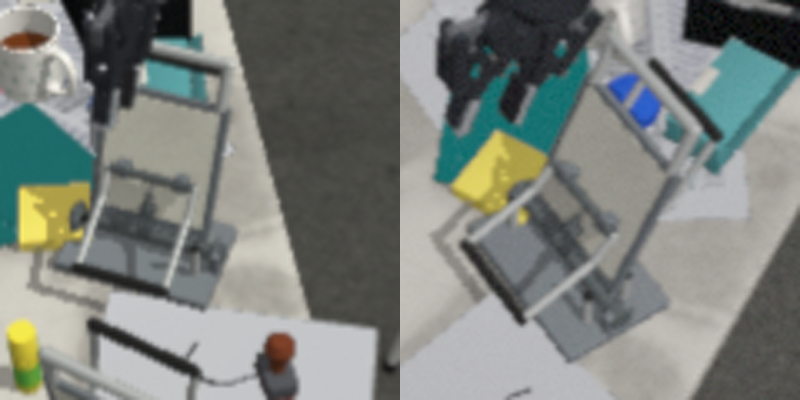

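View pics/r7wrist.png

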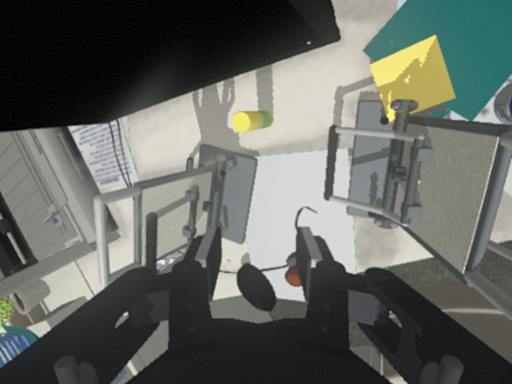

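Call:
move_arm(increments=[[0, 0, 0, -2.8, 0, 0, 0], [0, 0, 0, -2.8, 0, 0, 0], [0, 0, 0, -2.9, 0, 0, 0], [0, 0, 3.5, 0, 0, 0, 0], [0, 0, 3.5, 0, 0, 0, 0], [0, 0, 3.5, 0, 0, 0, 0], [0, 0, 3.5, 0, 0, 0, 0], [0, 0, 3.3, 0, 0, 0, 0]])

```text
time: 6.88
position: [0.4548, 0.1161, 0.2894]
ee_rot: [0.107, 0.975, -0.195, -0.021]
contact_force: [0.2, -0.5, 1.1]
grip_width: 0.502
```

Call:
move_arm(increments=[[0, 0, 0, 0, 0, 0, 0]])

```text
time: 6.97
position: [0.455, 0.1183, 0.2874]
ee_rot: [0.106, 0.975, -0.195, -0.022]
contact_force: [-1.0, 0.1, -0.3]
grip_width: 0.5
```

```bash
python3 - <<'E'
from h import *
st();togo(T(fr(.4,.181,0)))
m=arm.camera_model("wrist")
im=arm.get_image("wrist")[:,:,::-1].copy();cv2.imwrite(f"pics/w8.png",im)
print("wrist rail",[proj("wrist",T(fr(.4,.2,0,x)),m).round(0)[0] for x in(-.055,.055)])
E
```

```text
t 6.97 stand xyz [0.0005 0.1095 0.2874] tilt -22.6 F [-1.   0.1 -0.3] w 0.5
pos [0.455  0.1183 0.2874] F [-0.99  0.06 -0.33] go cm [ 0.03 -0.11  9.87] w 0.5
tool axes [[-0.977, 0.215, 0.002], [0.198, 0.902, -0.384], [-0.085, -0.375, -0.923]]
wrist rail [array([258., 130.]), array([258., 253.])]
```

View pics/w8.png

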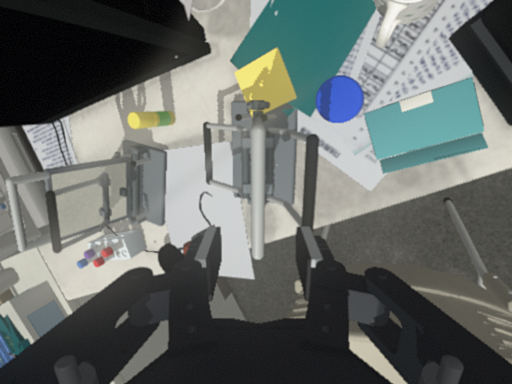

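Call:
move_arm(increments=[[0.3, 0, 0, 0, 0, 0, 0], [0.3, 0, 0, 2, 0, 0, 0], [0.3, 0, 0, 2, 0, 0, 0], [0.3, 0, 0, 2, 0, 0, 0], [0.3, 0, 0, 1.5, 0, 0, 0], [0.3, 0, 0, 1.3, 0, 0, 0], [0.3, 0, 0, 0.7, 0, 0, 0], [0.3, 0, 0, 0, 0, 0, 0]])

```text
time: 7.68
position: [0.4457, 0.0778, 0.2016]
ee_rot: [0.107, 0.974, -0.197, -0.022]
contact_force: [0.0, -0.4, 1.3]
grip_width: 0.351
```

```bash
python3 - <<'E'
from h import *
st();togo(T(fr(.4,.181,0)))
im=arm.get_image("wrist")[:,:,::-1].copy();cv2.imwrite(f"pics/w9.png",im)
E
```

```text
t 7.68 stand xyz [2.000e-04 6.790e-02 2.016e-01] tilt -22.8 F [ 0.  -0.4  1.3] w 0.351
pos [0.4457 0.0778 0.2016] F [ 0.   -0.39  1.27] go cm [0.02 0.43 0.35] w 0.351
tool axes [[-0.976, 0.217, 0.001], [0.2, 0.9, -0.388], [-0.085, -0.378, -0.922]]
```

View pics/w9.png

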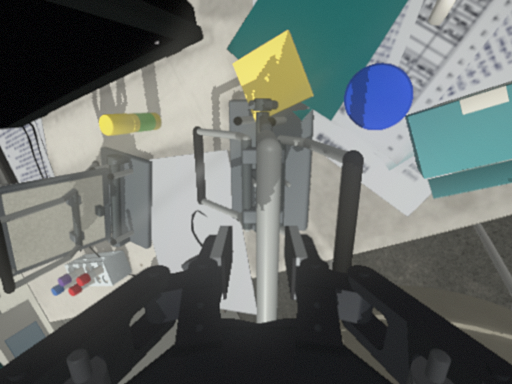

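Call:
move_arm(increments=[[0.3, 0, 0.4, 0.2, 0, 0, 0], [0.3, 0, 0, 0, 0, 0, 0], [0.3, 0, 0, 0, 0, 0, 0]])

```text
time: 7.98
position: [0.4475, 0.0829, 0.1989]
ee_rot: [0.106, 0.975, -0.196, -0.021]
contact_force: [-0.4, -0.6, 1.0]
grip_width: 0.355
```

```bash
python3 - <<'E'
from h import *
st();togo(T(fr(.4,.181,0)))
E
```

```text
t 7.98 stand xyz [0.0008 0.0733 0.1989] tilt -22.8 F [-0.4 -0.6  1. ] w 0.355
pos [0.4475 0.0829 0.1989] F [-0.37 -0.6   1.04] go cm [ 0.08 -0.17  0.31] w 0.355
tool axes [[-0.977, 0.215, -0.001], [0.198, 0.901, -0.387], [-0.082, -0.378, -0.922]]
```

Call:
move_arm(increments=[[0.5, 0, 0, 0.2, 0, 0, 0], [0.7, 0, 0, 0, 0, 0, 0], [0.9, 0, 0, 0, 0, 0, 0], [1, 0, 0, 0, 0, 0, 0], [1, 0, 0, 0, 0, 0, 0], [1, 0, 0, 0, 0, 0, 0], [1, 0, 0, 0, 0, 0, 0]], grip_force=35)

```text
time: 8.57
position: [0.4467, 0.0809, 0.1971]
ee_rot: [0.106, 0.974, -0.198, -0.021]
contact_force: [-0.7, -5.0, 5.1]
grip_width: 0.126
```

```bash
python3 - <<'E'
from h import *
st();togo(T(fr(.4,.181,0)))
im=arm.get_image("wrist")[:,:,::-1].copy();im2=arm.get_image("side")[:,:,::-1]
cv2.imwrite("pics/m10.png",np.hstack([cv2.resize(im,(400,300)),cv2.resize(im2[130:230,190:323],(400,300),interpolation=2)]))
E
```

```text
t 8.57 stand xyz [0.0004 0.0711 0.1971] tilt -22.9 F [-0.7 -5.   5.1] w 0.126
pos [0.4467 0.0809 0.1971] F [-0.69 -4.97  5.14] go cm [ 0.04 -0.05  0.06] w 0.126
tool axes [[-0.977, 0.215, -0.0], [0.198, 0.9, -0.39], [-0.084, -0.38, -0.921]]
```

View pics/m10.png

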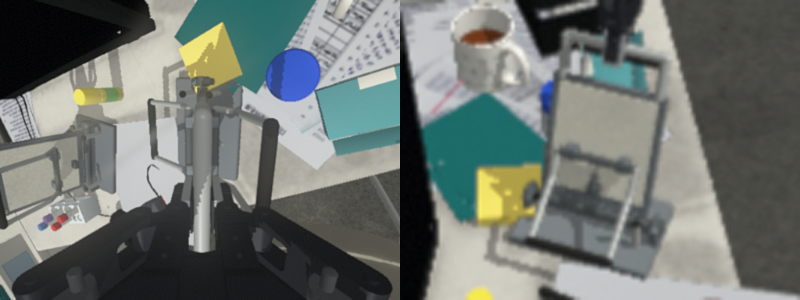

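Call:
move_arm(increments=[[1, 0, -0.475, 0.006, -1.5, 0, 0], [1, 0, -0.475, 0.006, -1.5, 0, 0], [1, 0, -0.475, 0.006, -1.5, 0, 0], [1, 0, -0.475, 0.006, -1.5, 0, 0], [1, 0, -0.475, 0.006, -1.5, 0, 0], [1, 0, -0.475, 0.006, -1.5, 0, 0], [1, 0, -0.475, 0.006, -1.5, 0, 0], [1, 0, -0.475, 0.006, -1.5, 0, 0]])

```text
time: 9.33
position: [0.439, 0.0465, 0.2079]
ee_rot: [0.108, 0.99, -0.093, -0.01]
contact_force: [-1.8, 0.7, 2.3]
grip_width: 0.128
```

```bash
python3 - <<'E'
from h import *
st();togo(T(fr(np.radians(10.9),.1816,0)))
E
```

```text
t 9.33 stand xyz [0.0003 0.0359 0.2079] tilt -10.7 F [-1.8  0.7  2.3] w 0.128
pos [0.439  0.0465 0.2079] F [-1.77  0.67  2.31] go cm [ 0.03 -0.16 -0.01] w 0.128
tool axes [[-0.977, 0.215, -0.0], [0.211, 0.96, -0.186], [-0.04, -0.181, -0.983]]
```

Call:
move_arm(increments=[[1, 0, -0.475, 0.006, -1.5, 0, 0], [1, 0, -0.475, 0.006, -1.5, 0, 0], [1, 0, -0.475, 0.006, -1.5, 0, 0], [1, 0, -0.475, 0.006, -1.5, 0, 0], [1, 0, -0.475, 0.006, -1.5, 0, 0], [1, 0, -0.475, 0.006, -1.5, 0, 0], [1, 0, -0.475, 0.006, -1.5, 0, 0], [1, 0, 0, 0, 0, 0, 0]])

```text
time: 10.0
position: [0.4316, 0.0134, 0.2114]
ee_rot: [0.108, 0.994, -0.002, -0.0]
contact_force: [-3.6, 1.3, 6.7]
grip_width: 0.127
```

Call:
move_arm(increments=[[1, 0, 0, 0, 0, 0, 0], [1, 0, 0, 0, 0, 0, 0], [1, 0, 0, 0, 0, 0, 0], [1, 0, 0, 0, 0, 0, 0]])

```text
time: 10.33
position: [0.4318, 0.0142, 0.2114]
ee_rot: [0.108, 0.994, -0.002, -0.0]
contact_force: [-3.7, 0.7, 8.0]
grip_width: 0.125
```

```bash
python3 - <<'E'
from h import *
st()
for i in range(1):
  for n in("wrist","side","scene"):
    cv2.imwrite(f"pics/f_{n}.png",arm.get_image(n)[:,:,::-1])
st()
o=[]
for n,(x,y) in(("side",(190,120)),("scene",(210,110))):
    k=3;im=cv2.resize(cv2.imread(f"pics/f_{n}.png"),None,fx=k,fy=k,interpolation=2)
    def ln(a,b,c):
        p=(proj(n,T([a,b]))+.5)*k-.5;cv2.line(im,tuple(int(v) for v in p[0]),tuple(int(v) for v in p[1]),c,1)
    ln(fr(0,.2,0,-.055),fr(0,.2,0,.055),(0,0,255))
    ln([-.045,-.0796,.017],[.045,-.0796,.017],(0,255,0))
    ln(fr(0,.158,0,-.065),fr(0,.012,0,-.065),(255,0,255));ln(fr(0,.158,0,.065),fr(0,.012,0,.065),(255,0,255))
    o.append(im[y*k:y*k+396,x*k:x*k+396])
cv2.imwrite("pics/m11.png",np.hstack(o))
E
```

```text
t 10.33 stand xyz [2.000e-04 2.800e-03 2.114e-01] tilt -0.3 F [-3.7  0.7  8. ] w 0.125
t 10.48 stand xyz [2.000e-04 2.800e-03 2.114e-01] tilt -0.3 F [-3.5  0.3  8. ] w 0.124
```

View pics/m11.png

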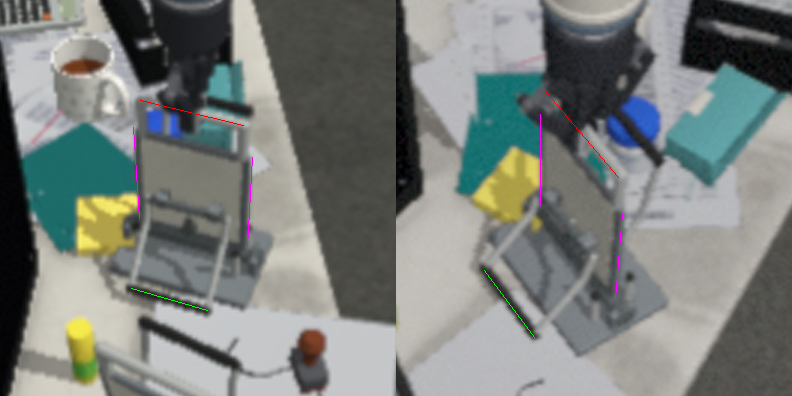

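View pics/f_wrist.png

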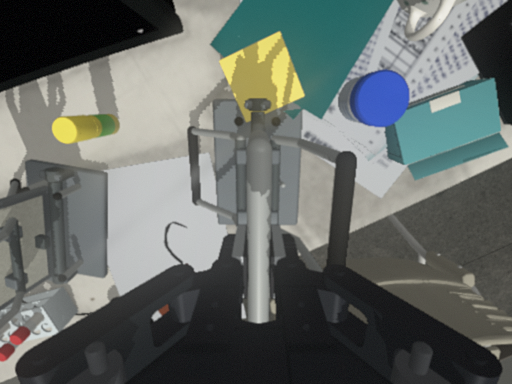

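Call:
move_arm(increments=[[1, 0, -0.1, -0.05, 0, 0, 0], [1, 0, -0.1, -0.05, -0.3, 0, 0], [1, 0, 0, 0, 0, 0, 0], [1, 0, 0, 0, 0, 0, 0], [1, 0, 0, 0, 0, 0, 0], [1, 0, 0, 0, 0, 0, 0], [1, 0, 0, 0, 0, 0, 0], [1, 0, 0, 0, 0, 0, 0]])

```text
time: 11.15
position: [0.4312, 0.0121, 0.2115]
ee_rot: [0.108, 0.994, -0.0, -0.0]
contact_force: [0.1, 1.0, -7.6]
grip_width: 0.123
```

```bash
python3 - <<'E'
from h import *
st()
im2=arm.get_image("side")[:,:,::-1];cv2.imwrite("pics/end.png",cv2.resize(im2[120:320,170:370],(600,600),interpolation=2))
st()
E
```

```text
t 11.15 stand xyz [1.000e-04 6.000e-04 2.115e-01] tilt -0.0 F [ 0.1  1.  -7.6] w 0.123
t 11.2 stand xyz [1.000e-04 6.000e-04 2.115e-01] tilt -0.0 F [-0.1  0.5 -7.4] w 0.126
```

View pics/end.png

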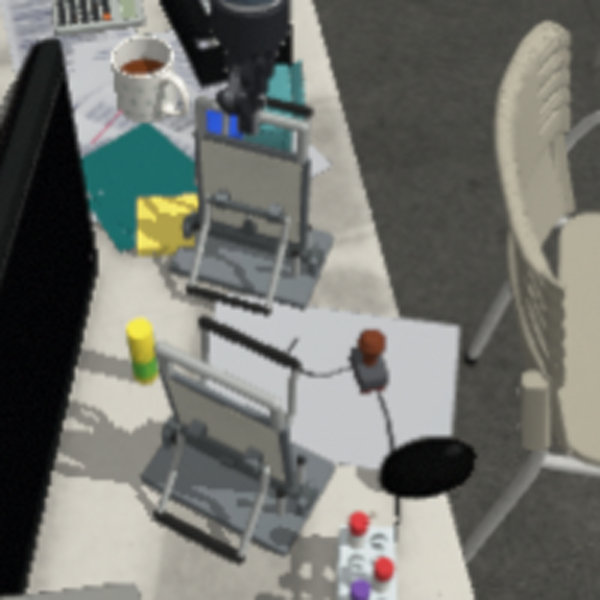

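Upright within about 0.2°, right kickstand open, left one folded, rail gripped, and the bystanders in view where they were. Handing in.

```bash
python3 - <<'E'
from h import *
print(arm.job_done());st()
E
```

```text
the job is handed in; nothing more can be done
None
the job is handed in; nothing more can be done
```

I flipped the toppled frame's upper kickstand open, then raised the frame upright by its top rail. The job was handed in at about 11.2 s with the gripper still holding the rail.

- **Kickstand:** I pushed the foot bar loosely between half-open fingers. It went over centre and snapped open while the frame stayed lying. In the side view, the bar's ends then lay within about a pixel of the fully open position. The underside kickstand stayed folded.
- **Raising:** I gripped the rail at 35 N and followed the arc about the hinge to upright. By the last arm reading the TCP was 0.6 mm off the hinge plane, about 0.2°, with the tool tilted 0.0°. The opening reading was 0.126, about 10.7 mm on the 12 mm rail.
- **Rest of the desk:** in the last side picture the second frame, tub, stamp and glue stick stand where they were at the start.

The measured wrist force at the end was about 7.5 N along the rail grip, which is small against the 40 N and 120 N limits. After the last small nudge I checked only the side picture by eye. The overlay on both cameras was made before it, when the frame was still about 0.9° short of upright. I took no reading after handing in.

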